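# Hang the washed dough card on the shared catch hook

## Task

Take the blue dough card out of the drying rack and hang it by its hole on the bench hook, in front of the white card that already hangs there: push it gently along the arm past the red sprung catch until the catch snaps up again behind it. Then give the card a gentle tug back toward the nose of the hook (about 8 N, and not much over 10) to prove that the catch holds it, let it go and leave it hanging still. Do not knock the white card off or force anything, and leave the other things where they are.

Things in the scene. Friction and masses are not known exactly. Their poses are not given: they have to be found in the camera images.
- blue_card: blue hard-plastic dough card to be hung, 60 wide x 115 high x 6 mm thick, 40 to 85 g; stands upright in a slot of the drying rack, to be lifted straight out. Origin: middle of its lower edge; x through the thickness, y across the width, z up. Its two side edges are straight and parallel from 12 to 107 mm height: grip it across them (60 mm).
- blue_hole (a point): centre of the blue card's round hanging hole, 16 mm across, which goes through along x, 95 mm above the lower edge (20 mm below the top edge)
- white_card: white hard-plastic dough card, 46 wide x 100 high x 6 mm thick, 45 g, hanging loosely on the hook's arm between the catch and the post. Axes as for the blue card. It may be nudged gently along the arm toward the post; there is room for both.
- white_hole (a point): centre of the white card's hanging hole, 16 mm across, 20 mm below its top edge
- green_card: green dough card, the same shape as the blue one, stands in another slot of the drying rack; stays there
- drying_rack: fixed drip tray 130 x 78 mm with six wire loops 40 mm wide and 62 mm high across it, 12.2 mm apart along its x; cards stand in the slots 24.4 mm either side of the middle, their x along the rack's x, lower edge 6 mm above the worktop. Origin: centre of its underside.
- hook_stand: fixed bench hook: wooden base 150 x 110 mm, steel post of 14 mm at x = +52 mm (collar 22 mm, ball on top at 233 mm), and one level round arm, 8 mm thick, from the post along -x, axis at y = 0, 200 mm above the worktop; from x = -56 mm it bends up slightly to its nose. Origin: on the worktop; x points from nose to post, z up. Cards hang with their x along this x.
- hook_nose (a point): end of the arm's axis at the nose, at (-68, 0, 203.5) mm in the stand's frame; the round tip lies 4 mm further out
- catch: red sprung tongue, 26 mm long, 5 mm wide, in the arm's top. Origin: its pivot, 1 mm above the arm's axis, about x = -50 to -32 mm of the stand. At rest its axes are parallel to the stand's and it rises 28 degrees toward the post, its end 10 mm above the arm's top. A card pushed toward the post presses it down (3 to 7 N); past the card it springs up and blocks the way back with its rigid end.
- catch_end (a point): point below the catch's free end, 23.5 mm from the pivot, on the arm's axis while the catch is up. Lost motion: the pivot slides along the arm with the card, up to 10 mm to and fro; where in it the catch starts is unknown, so where it bears firmly is found only by feel. A caught card's hole centre lies 3 mm or more past this point and hangs 4 mm below the arm's axis.
- dough_a: ball of dough, about 66 mm across and 26 mm high, lying loose on the worktop; stays
Not all that is in view belongs to the job. There is more than one size of the blue_card; the one meant has the size given above.

How it is judged:
On the way, in this order (a step that is already met when the one before it is completed fails the run):
1. the blue card has been pushed along the arm past the catch, and the catch stands up again behind it (x of blue_hole in the frame of catch above 0.0235 m and angle between the x axis of catch and the x axis of hook_stand, either way round below 0.08 rad and x of blue_hole in the frame of hook_stand between -0.04 and 0.045 m and y of blue_hole in the frame of hook_stand between -0.006 and 0.006 m and z of blue_hole in the frame of hook_stand between 0.192 and 0.208 m), for 0.1 s.
2. the blue card is pulled firmly against the catch, with at least 5 N for 0.2 s, and the catch holds it (contact force between blue_card and catch above 5 N and x of blue_hole in the frame of catch above 0.0235 m and angle between the x axis of catch and the x axis of hook_stand, either way round below 0.08 rad), for 0.2 s.
At the end, for the whole second after the job is handed in: Both cards hang still and upright (0.2 rad, 0.03 m/s) by their holes on the arm, hole centres within 6 mm sideways of its axis and 0 to 8 mm below; blue past the catch's free end, white between it and the post; catch up again (0.08 rad); green card within 30 mm of its start (x of blue_hole in the frame of catch above 0.0235 m and angle between the x axis of catch and the x axis of hook_stand, either way round below 0.08 rad and x of blue_hole in the frame of hook_stand between -0.04 and 0.045 m and y of blue_hole in the frame of hook_stand between -0.006 and 0.006 m and z of blue_hole in the frame of hook_stand between 0.192 and 0.2 m and angle between each of blue_card, white_card's own z axis and vertical below 0.2 rad and linear speed of each of blue_card, white_card below 0.03 m/s and x of white_hole in the frame of hook_stand between -0.04 and 0.045 m and y of white_hole in the frame of hook_stand between -0.006 and 0.006 m and z of white_hole in the frame of hook_stand between 0.192 and 0.2 m and distance of green_card from where it was at the start of the episode below 0.03 m); the robot touches nothing.
It fails at once if the blue card is forced: more than 18 N between it and the hook stand (contact force between blue_card and hook_stand above 18 N).
It fails at once if the catch is strained: more than 13 N between it and the blue card (contact force between blue_card and catch above 13 N).
It fails at once if the white card is rammed: more than 6 N from the blue card, or more than 3 N from the fingers (contact force between blue_card and white_card above 6 N or contact force between the fingers and white_card above 3 N).
It fails at once if the white card is knocked off or lifted on the arm (z of white_hole in the frame of hook_stand below 0.188 m or z of white_hole in the frame of hook_stand above 0.208 m or x of white_hole in the frame of hook_stand below -0.025 m).
It fails at once if the green card or the loose ball of dough is shifted by more than 30 mm (distance of any of dough_a, green_card from where it was at the start of the episode above 0.03 m).
It also fails if it takes over 58 s, if anything falls off the work surface, if the arm or the gripper's body presses on something with over 40 N, if the wrist force passes 120 N, or if a joint passes its speed limit or range.

## Robot

A 7-joint arm with a two-finger parallel gripper is mounted at the origin on the work surface; the furniture and walls round the work are solid. World frame = base frame: x ahead of the robot, y to its left, z up, the work surface at z = 0. Lengths are in m, angles in rad, forces in N, time in s.
With the tool pointing down it reaches from about 0.425 to 0.95 m from the base axis. Payload 16.7 kg.
Tool frame: the origin (TCP) lies between the finger pads; the fingertips stand 25 mm ahead of it and the grasp point (between the pads) lies 6 mm ahead of it; z points along the fingers, x is the direction in which the jaws open and shut, and the axes are right-handed (so a half turn about z gives the same grasp; the last joint's range is limited). The gripper opens to 94 mm and grips with 3 to 60 N. Pads are 16 mm wide; open, the fingers measure 119 mm over their backs; the gripper's body (75 mm by 177 mm) begins 78 mm behind the grasp point.
Start: joints at [1.01, 0.426, 0.074, 1.606, -0.034, 1.111, -0.067], TCP at [0.27, -0.619, 0.23] pointing down, gripper open.
Joint ranges: [-2.85, 2.85], [-0.5, 2.14], [-1.23, 1.37], [0.21, 2.46], [-1.02, 4.16], [0.16, 2.05], [-2.73, 2.73]. Speed limits (rad/s): [1.89, 1.89, 2.39, 2.39, 3.01, 3.01, 3.01].

## Interface

Orientations are given as a unit quaternion [w, x, y, z].
In Python, from workcell import sensors, vision, bot gives the robot as it stands. The module is installed in compiled form; this text tells all that it offers.
- The arm moves only by the tool step_arm, never from a script. Its argument "steps" is text: rows parted by semicolons, each of 7 numbers parted by spaces: the turn, a rotation vector about the tool's x, y, z in degrees, then the shift along the tool's x, y, z in mm, then the finger opening in mm, from 0 to 94. A call has exactly 8 rows; each row shifts and turns the commanded pose from where the row before left it, along the tool's axes as they then stand; what a row does not reach is not made up. A row lasts 1/12 s, in which the tool goes at most 41.7 mm and 7.16 degrees, less where a joint would pass 70% of its speed; a pose out of reach is approached as far as the arm can. A call with a gripper value outside its range is refused whole. The fingers move at their own pace and stop on an object; "grip_force" is the grip in N (left out, the last holds). Time passes only in rows, so rows that do not move let the fingers close, or fill a call up. It gives the time, the measured TCP pose, the force and the opening at its end, in the units of the state.
- sensors.get_state(): the state, without advancing time (a new reading comes with each control period).
- vision.capture(name): name is "side" or "top"; returns the picture (400x640x3 uint8, red, green, blue); there is no depth.
- vision.camera_info(name): a dict with "fx", "fy", "cx", "cy" (pixels), "k1" (the pictures are not rectified: a ray, as slopes to the right and down, at radius r is drawn at 1 + k1 r^2 times it, then the intrinsics apply), "R" (3x3) and "t" (3): a world point X has camera coordinates R X + t. Camera axes: x right, y down, z forward; pixel columns grow to the right and rows downward; lengths in m; the calibration is good to about 2 mm. A picture is of the moment at which its call begins. camera_info takes no time and is no camera call.
- bot.finish_job(): hands the job in, once; it reports no verdict.
The state is a dict: "t": time; "joints": joint angles; "joint_vel": joint speeds; "joint_torque": joint torques, N m; "tcp_pos": TCP position; "tool_rot": TCP orientation; "ft_force": force on the tool from outside, world axes, zero at the start; "ft_torque": the same for the moment, N m; "width": finger opening in m.
Only numpy, scipy, OpenCV 4.12 (cv2) and the standard library are available. Lean on these libraries where they do the work, as an engineer would, in place of code of your own. Each camera call takes 0.05 s, during which the arm holds its last target. There are 200 camera calls.

## Working session

There is one attempt and no reset: what is moved stays moved. The work goes in short steps, Python scripts to look and compute and a tool call to move; the robot and the scene stay as the last step left them, time stands still between calls to the robot, and variables do not carry over. Pictures are saved under pics/ and viewed, on a budget of 10 in all, crops included, one or two more only if the job needs it, and the job is handed in when it is done.

Besides the shell and the picture viewer there is one more tool, called as name(argument=value, ...) on one line, values as JSON. step_arm: Moves the arm, as the interface text tells. Its arguments: {"type":"object","properties":{"steps":{"type":"string"},"grip_force":{"type":"number"}},"required":["steps"]}

```bash
mkdir -p pics
python3 - <<'E'
from workcell import sensors, vision, bot
import cv2,json,numpy as np
s=sensors.get_state(); print({k:np.round(v,4).tolist() for k,v in s.items()})
for n in("side","top"):
    im=vision.capture(n); cv2.imwrite(f"pics/{n}0.png",im[:,:,::-1])
    ci=vision.camera_info(n); print(n,{k:np.round(v,4).tolist() for k,v in ci.items()})
E
```

```text
{'t': 0.0, 'joints': [1.0105, 0.4267, 0.0739, 1.6066, -0.0341, 1.1108, -0.0671], 'joint_vel': [-0.0008, 0.0001, 0.0002, 0.0016, 0.0007, 0.0016, 0.0004], 'joint_torque': [0.0016, -93.5837, 3.6671, -45.4193, -0.0488, 0.0201, 0.0002], 'tcp_pos': [0.2694, -0.6185, 0.2298], 'tool_rot': [-0.0003, 0.8365, -0.548, -0.0006], 'ft_force': [0.5709, -0.4189, 0.7193], 'ft_torque': [-0.0111, -0.0112, -0.0412], 'width': 0.0941}
side {'fx': 507.3792, 'fy': 507.3792, 'cx': 315.8474, 'cy': 194.8676, 'k1': -0.0199, 'R': [[-0.3854, -0.9227, 0.0055], [-0.8212, 0.3402, -0.4581], [0.4208, -0.1811, -0.8889]], 't': [0.147, 0.5954, 1.0719]}
top {'fx': 428.8415, 'fy': 428.8415, 'cx': 323.0171, 'cy': 199.9673, 'k1': -0.0814, 'R': [[0.0141, -0.9999, -0.001], [-0.9847, -0.0137, -0.1736], [0.1736, 0.0034, -0.9848]], 't': [-0.1048, 0.5941, 1.0252]}
```

View pics/side0.png

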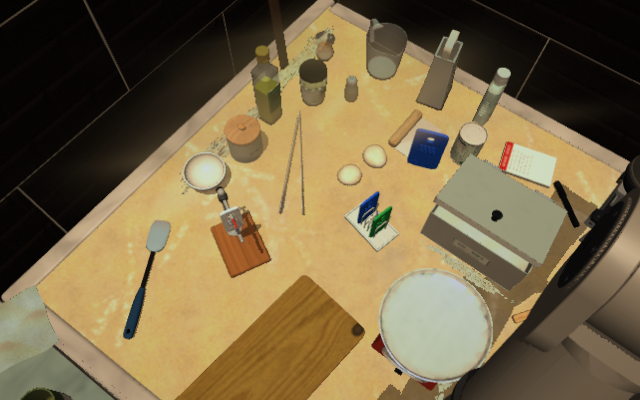

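View pics/top0.png

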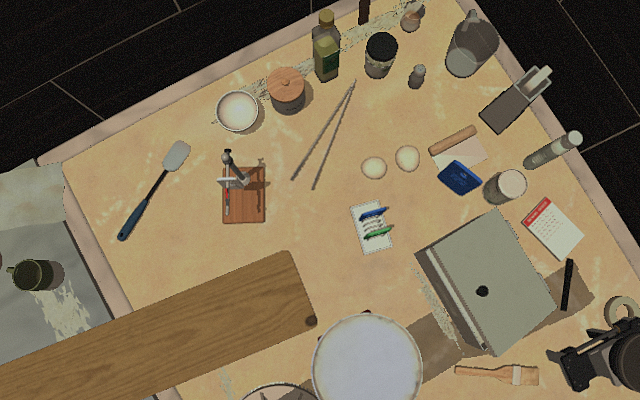

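Both views show two blue cards. The small one stands in the rack (side 369,208; top 373,213). The larger one lies at the back (side 428,148; top 460,177). The rack card fits the description. The hook is at side (235,230) and top (240,190). Next I check this in one close crop.

```bash
cat > h.py <<'E'
import numpy as np, cv2
from scipy.optimize import least_squares
from workcell import sensors, vision, bot
CI={n:vision.camera_info(n) for n in("side","top")}
def proj(n,X):
    c=CI[n]; X=np.atleast_2d(X)
    p,_=cv2.projectPoints(X.astype(float),cv2.Rodrigues(np.array(c["R"],float))[0],np.array(c["t"],float),
      np.array([[c["fx"],0,c["cx"]],[0,c["fy"],c["cy"]],[0,0,1.]]),np.array([c["k1"],0,0,0.]))
    return p[:,0]
def atz(n,uv,z):
    return least_squares(lambda q:proj(n,[q[0],q[1],z])[0]-uv,[.6,0]).x
def crop(im,u,v,w,h,s):
    c=np.array(im[v:v+h,u:u+w,::-1]); return cv2.resize(c,None,fx=s,fy=s,interpolation=cv2.INTER_CUBIC)
E
python3 - <<'E'
from h import *
s=cv2.imread("pics/side0.png")[:,:,::-1];t=cv2.imread("pics/top0.png")[:,:,::-1]
a=np.vstack([crop(s,195,170,80,60*5//4,5),crop(t,200,140,80,45+30,5)])
b=np.vstack([crop(s,338,182,80,75,5),crop(t,338,190,80,75,5)])
m=np.hstack([a,b])[:,:]
cv2.imwrite("pics/crop1.png",cv2.resize(m,(640,600)) if 0 else m[:750]) if m.shape[0]<=600 else cv2.imwrite("pics/crop1.png",cv2.resize(m,(640,600)))
print(m.shape)
E
```

```text
(750, 800, 3)
```

View pics/crop1.png

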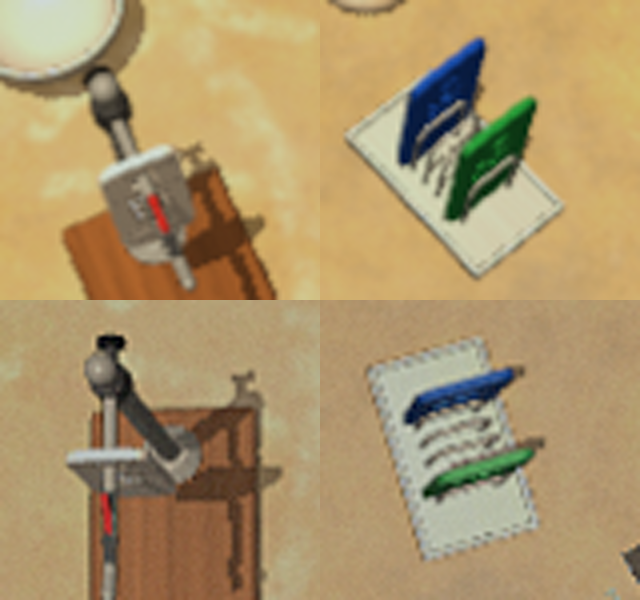

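```bash
cat >> h.py <<'E'
from scipy.optimize import minimize
def Rz(a): return np.array([[np.cos(a),-np.sin(a),0],[np.sin(a),np.cos(a),0],[0,0,1]])
def place(p,P): return np.atleast_2d(P)@Rz(p[2]).T+np.array([p[0],p[1],p[3] if len(p)>3 else 0])
def cardbox(w,h): return np.array([[a*.003,b*w/2,c] for a in(-1,1) for b in(-1,1) for c in(0,h)])
def mask(im,col):
    h=cv2.cvtColor(np.ascontiguousarray(im),cv2.COLOR_RGB2HSV)
    lo,hi={"blue":((105,110,40),(130,255,255)),"green":((45,110,30),(85,255,255)),"red":((0,150,80),(8,255,255))}[col]
    return cv2.inRange(h,lo,hi)
def hullmask(im,col,roi,K=8):
    m=mask(im,col); z=np.zeros_like(m); u0,v0,u1,v1=roi; z[v0:v1,u0:u1]=m[v0:v1,u0:u1]
    return z
E
python3 - <<'E'
from h import *
ims={n:cv2.imread(f"pics/{n}0.png")[:,:,::-1] for n in("side","top")}
# stand
B=lambda x,y,h:[x,y,h]
def model(p):
    h=p[3]
    T=lambda *P:place(p[:3],np.array(P))
    return {"top":proj("top",T([.075,.055,h],[.075,-.055,h],[-.075,.055,h],[-.075,-.055,h],[.052,0,.225])),
            "side":proj("side",T([.075,.055,h],[.075,-.055,h],[-.075,.055,h],[-.075,-.055,h],[.052,0,.225],[-.0715,0,.2037]))}
ob={"top":[[223,167.5],[264.5,167],[223,223],[265,223],[225,157.5]],
    "side":[[211.2,227.5],[248.7,211.2],[233,277],[270,261],[221,191],[242.2,241.7]]}
r=least_squares(lambda p:np.concatenate([(model(p)[n]-ob[n]).ravel() for n in ob]),[.6,.25,0,.018],loss="soft_l1")
print("stand",r.x);print({n:np.round(model(r.x)[n]-ob[n],1).tolist() for n in ob})
def rm(p):
    T=lambda *P:proj("top",place(p[:3],np.array(P)))
    c=np.array([[.065,.039],[.065,-.039],[-.065,-.039],[-.065,.039]]);P=place(p[:3],np.c_[c,np.full(4,p[3])])
    return np.r_[proj("top",P)-[[349.75,208],[378.75,200],[392.5,246.25],[365,254.5]],(proj("side",P)[[0,2,3]]-[[344.75,215.75],[398.75,233.75],[378,250.75]])]
rr=least_squares(lambda p:rm(p).ravel(),[.5,-.1,.3,.005]);print("rack",rr.x);print(np.round(rm(rr.x),1).tolist())
# cards by silhouette
K=8
def sil(n,P,S=K):
    a=np.zeros((400*4,640*4),np.uint8); q=cv2.convexHull(((proj(n,P)+.5)*4).astype(np.float32))
    cv2.fillConvexPoly(a,np.round(q*8).astype(np.int32),255,shift=3); return a
for col,s in(("blue",1),("green",-1)):
    roi={"side":(340,180,400,250),"top":(350,195,395,250)}
    M={}
    for n in roi:
        m=hullmask(ims[n],col,roi[n]); big=cv2.resize(m,None,fx=4,fy=4,interpolation=cv2.INTER_LINEAR)
        pts=cv2.findNonZero((big>127).astype(np.uint8)); a=np.zeros_like(big); cv2.fillConvexPoly(a,cv2.convexHull(pts),255); M[n]=a
    p0=place(rr.x[:3],[s*.0244,0,.006])[0]
    f=lambda q:sum(np.count_nonzero(M[n]^sil(n,place([q[0]/1e3,q[1]/1e3,q[2]/100,.006],cardbox(.06,.115)))) for n in M)/16
    q0=np.array([p0[0]*1e3,p0[1]*1e3,rr.x[2]*100])
    z=minimize(f,q0,method="Nelder-Mead",options=dict(initial_simplex=q0+np.array([[0,0,0],[5,0,0],[0,5,0],[0,0,8]])))
    print(col,"pred",q0,f(q0),"fit",z.x,z.fun,[np.count_nonzero(M[n])/16 for n in M])
# red
for n in ims:
    m=hullmask(ims[n],"red",(200,140,280,260)); ys,xs=np.nonzero(m); print(n,"red",len(xs),xs.min(),xs.max(),ys.min(),ys.max())
p=r.x
ov=[]
for n,(u,v) in {"side":(190,165),"top":(195,140)}.items():
    c=crop(ims[n],u,v,100,120,5).copy()
    for L in ([[-.068,0,.2035],[-.056,0,.2],[.052,0,.2],[.052,0,.233]],[[.052,0,0.018],[.052,0,.2]],[[-.075,-.055,p[3]],[.075,-.055,p[3]],[.075,.055,p[3]],[-.075,.055,p[3]],[-.075,-.055,p[3]]]):
        cv2.polylines(c,[np.int32(np.round((proj(n,place(p[:3],np.array(L)))-[u,v]+.5)*5))],False,(255,255,0),1)
    ov.append(c)
cv2.imwrite("pics/ov1.png",np.hstack(ov)[:600,:800*2])
E
```

```text
stand [0.60926869 0.11135677 0.04582711 0.01928763]
{'top': [[-0.4, 1.0], [-0.4, 0.1], [-1.0, 2.1], [-0.5, 0.8], [0.8, -2.9]], 'side': [[-0.6, 0.0], [1.4, 0.0], [-1.6, 1.1], [2.5, -0.8], [-0.1, -1.5], [0.3, -2.0]]}
rack [ 0.53523218 -0.22370691  0.29574471  0.00199261]
[[0.3, -0.8], [-0.4, -1.0], [0.8, 0.3], [-0.4, 0.5], [-0.4, 0.3], [0.8, -0.1], [-0.4, 0.8]]
blue pred [ 558.57285921 -216.59547106   29.57447136] 116.4375 fit [ 561.02640511 -217.96238553   33.10895673] 68.625 [np.float64(341.125), np.float64(160.25)]
green pred [ 511.89149368 -230.81834393   29.57447136] 149.75 fit [ 513.80404589 -229.5459264    31.66226902] 66.5 [np.float64(314.75), np.float64(122.25)]
side red 25 232 236 219 227
top red 20 225 227 189 197
```

Run:
```python
import cv2
m=cv2.imread("pics/ov1.png"); cv2.imwrite("pics/ov1.png",cv2.resize(m,(800,480)))
```

```text
(no output)
```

View pics/ov1.png

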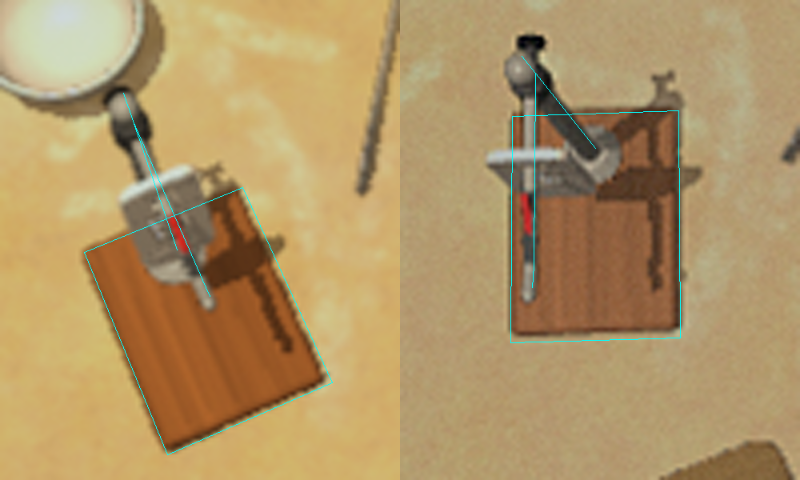

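Run:
```python
from h import *
F={"top":[([-.0718,0,.2046],(226.25,214.5)),([.052,0,.224],(224.75,157.5)),([.052,0,.02],(243.75,178.25))],
"side":[([-.0718,0,.2046],(242,241)),([.052,0,.224],(220,190.5))]}
C=[([a,b],None) for a in(.075,-.075) for b in(.055,-.055)]
base={"top":[(222.5,167.3),(264,167),(222.3,222.5),(264.7,222)],"side":[(210.7,227.3),(249.3,211),(231.3,277.5),(271,260)]}
def res(p,split=False,wb=.4):
    o={}
    for n in F:
        P=place(p[:3],np.array([f[0] for f in F[n]])); o[n]=proj(n,P)-[f[1] for f in F[n]]
        o[n+"b"]=wb*(proj(n,place(p[:3],np.array([c[0]+[p[3]] for c in C])))-base[n])
    return o if split else np.concatenate([v.ravel() for v in o.values()])
for wb in(0,.4):
  r=least_squares(res,[.6,.11,0,.018],kwargs=dict(wb=wb)); print(np.round(r.x,4)); print({k:np.round(v,1).tolist() for k,v in res(r.x,True,wb).items()})
for n in("top",): print(proj("side",[.6,.11,.2]),proj("side",[.605,.11,.2]),proj("side",[.6,.115,.2]),proj("side",[.6,.11,.205]))
```

```text
[0.6055 0.113  0.041  0.018 ]
{'top': [[0.1, 0.1], [0.4, -1.1], [-1.2, -0.6]], 'topb': [[-0.0, 0.0], [-0.0, 0.0], [-0.0, 0.0], [-0.0, 0.0]], 'side': [[0.1, 0.5], [0.9, 0.8]], 'sideb': [[-0.0, 0.0], [0.0, 0.0], [-0.0, 0.0], [0.0, 0.0]]}
[0.6061 0.1127 0.0416 0.0295]
{'top': [[0.3, -0.2], [0.5, -1.3], [-1.0, -0.8]], 'topb': [[-0.5, 0.5], [-0.3, 0.2], [-0.8, 1.3], [-0.6, 1.1]], 'side': [[0.2, 0.2], [0.9, 0.5]], 'sideb': [[-0.3, -0.1], [0.2, -0.1], [-0.3, 0.3], [0.4, 0.1]]}
[[232.75913775 216.67030004]] [[232.04863257 214.78490538]] [[230.61666301 217.45341242]] [[232.44266848 215.72167366]]
```

```bash
cat >> h.py <<'E'
from scipy.spatial.transform import Rotation as Ro
def cur():
    s=sensors.get_state(); q=s["tool_rot"]; return s,np.array(s["tcp_pos"]),Ro.from_quat([q[1],q[2],q[3],q[0]])
def need(target,ydir):
    """ydir: world angle wanted for tool x (rad); prints tool-frame shift (mm) with present axes and with the turned ones, and the turn (deg)"""
    s,p,R=cur(); d=(np.array(target)-p)*1e3
    x=np.array([np.cos(ydir),np.sin(ydir),0]); W=Ro.from_matrix(np.c_[x,np.cross([0,0,-1],x),[0,0,-1]])
    print("t",round(s["t"],2),"tcp",np.round(p,4),"F",np.round(s["ft_force"],1),"w",round(s["width"],4),"turn",np.round((R.inv()*W).as_rotvec(degrees=True),2),"shift now",np.round(R.inv().apply(d),1),"shift turned",np.round(W.inv().apply(d),1))
def tri(a,b):
    return least_squares(lambda X:np.r_[proj("side",X)[0]-a,proj("top",X)[0]-b],[.5,0,.1]).x
E
python3 - <<'E'
from h import *
for a,b in[((475,155),(497,208)),((570,208),(555,305)),((435,205),(428,250))]: print(np.round(tri(a,b),3))
need([.560,-.2175,.23],np.deg2rad(-72.2))
E
```

```text
[ 0.567 -0.511  0.126]
[ 0.343 -0.63   0.147]
[ 0.465 -0.331  0.169]
t 0.1 tcp [ 0.2694 -0.6185  0.2299] F [-0.1  0.4  0.4] w 0.0942 turn [0.01 0.06 5.74] shift now [-2.516e+02 -4.266e+02  1.000e-01] shift turned [-2.930e+02 -3.993e+02 -1.000e-01]
```

step_arm(steps="0 0 5.7 0 0 -30 94; 0 0 0 -15 -20 0 94; 0 0 0 -21 -28.5 0 94; 0 0 0 -21 -28.5 0 94; 0 0 0 -21 -28.5 0 94; 0 0 0 -21 -28.5 0 94; 0 0 0 -21 -28.5 0 94; 0 0 0 -21 -28.5 0 94")

```text
t: 0.77
tcp_pos: [0.4087, -0.4245, 0.2603]
tool_rot: [-0.0, 0.808, -0.589, -0.0]
ft_force: [0.3, 0.1, -0.8]
width: 0.0937
```

step_arm(steps="0 0 0 -21 -28.5 0 94; 0 0 0 -21 -28.5 0 94; 0 0 0 -21 -28.5 0 94; 0 0 0 -21 -28.5 0 94; 0 0 0 -21 -28.5 0 94; 0 0 0 -21 -28.5 0 94; 0 0 0 -15 -20 0 94; 0 0 0 0 0 0 94")

```text
t: 1.43
tcp_pos: [0.5497, -0.2277, 0.2601]
tool_rot: [-0.001, 0.81, -0.586, -0.0]
ft_force: [0.2, 0.9, -0.5]
width: 0.0938
```

Run:
```python
from h import *
need([.560,-.2175,.23],np.deg2rad(-72.2))
ims={n:vision.capture(n) for n in("side","top")}
for n in ims: cv2.imwrite(f"pics/{n}1.png",ims[n][:,:,::-1])
s,p,R=cur()
cv2.imwrite("pics/c2.png",np.hstack([crop(ims["side"],325,120,100,130,4),crop(ims["top"],320,150,100,130,4)]))
for n in ims: print(n,proj(n,p+R.apply([[0,0,.025],[.047,0,.025],[-.047,0,.025]])))
```

```text
t 1.43 tcp [ 0.5497 -0.2277  0.2601] F [ 0.2  0.9 -0.5] w 0.0938 turn [-0.06  0.11  0.43] shift now [ -6.4 -13.   30.2] shift turned [ -6.6 -13.   30.1]
side [[383.82004893 176.71002723]
 [398.70478155 164.98492489]
 [368.54809683 188.73810106]]
top [[388.22659572 208.55323126]
 [409.52279667 201.96717662]
 [366.73484054 215.18671139]]
```

View pics/c2.png

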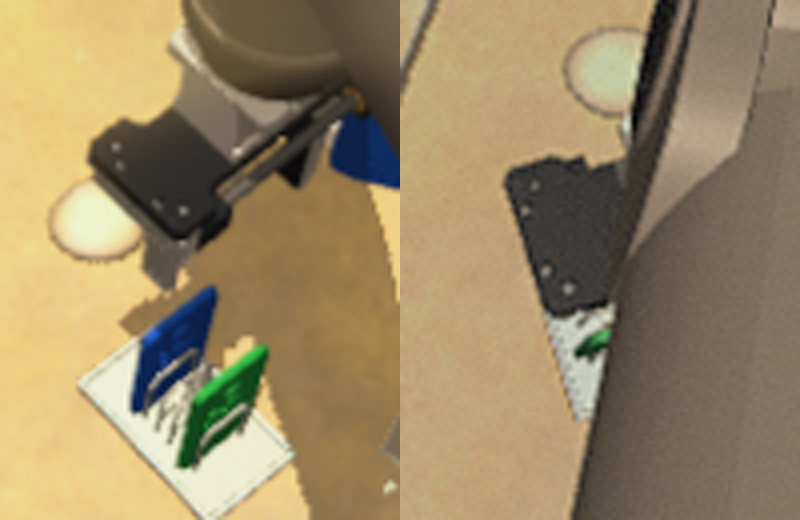

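step_arm(steps="0 0 0.4 -6.6 -13 0 94; 0 0 0 0 0 20 94; 0 0 0 0 0 30 94; 0 0 0 0 0 30 94; 0 0 0 0 0 30 94; 0 0 0 0 0 24 94; 0 0 0 0 0 16 94; 0 0 0 0 0 8 94")

```text
t: 2.2
tcp_pos: [0.5551, -0.2244, 0.1]
tool_rot: [0.001, 0.806, -0.593, -0.001]
ft_force: [-0.3, -0.4, -0.8]
width: 0.0939
```

step_arm(steps="0 0 0 0 0 0 94; 0 0 0 0 0 0 75; 0 0 0 0 0 0 70; 0 0 0 0 0 0 66; 0 0 0 0 0 0 63; 0 0 0 0 0 0 60; 0 0 0 0 0 0 55; 0 0 0 0 0 0 55", grip_force=10)

```text
t: 2.87
tcp_pos: [0.5575, -0.2232, 0.1029]
tool_rot: [-0.0, 0.806, -0.592, 0.0]
ft_force: [-0.5, -0.2, 4.1]
width: 0.061
```

Run:
```python
from h import *
need([.560,-.2175,.102],np.deg2rad(-72.2))
print(sensors.get_state()["ft_torque"])
```

```text
t 2.87 tcp [ 0.5575 -0.2232  0.1029] F [-0.5 -0.2  4.1] w 0.061 turn [-0.04 -0.03 -0.36] shift now [-4.7 -4.1  0.9] shift turned [-4.6 -4.1  0.9]
[-0.01533149 -0.01003472 -0.04826397]
```

Run:
```python
from h import *
im=vision.capture("side"); cv2.imwrite("pics/side2.png",im[:,:,::-1])
s,p,R=cur(); c=crop(im,325,150,100,100,6).copy()
for a in(-.0305,.0305):
    L=p+R.apply([[a,y,z] for y,z in((-.008,.025),(.008,.025),(.008,-.005),(-.008,-.005))])
    cv2.polylines(c,[np.int32(np.round((proj("side",L)-[325,150]+.5)*6))],True,(255,0,255),1)
for q,col in(([.560,-.2175,.31,.006],(0,255,255)),):
    cv2.polylines(c,[np.int32(np.round((proj("side",place(q,np.array([[0,-.03,0],[0,.03,0],[0,.03,.115],[0,-.03,.115]])))-[325,150]+.5)*6))],True,col,1)
cv2.imwrite("pics/c3.png",c)
print(sensors.get_state()["ft_force"])
```

```text
[-0.4771436  -0.12080099  2.91668433]
```

View pics/c3.png

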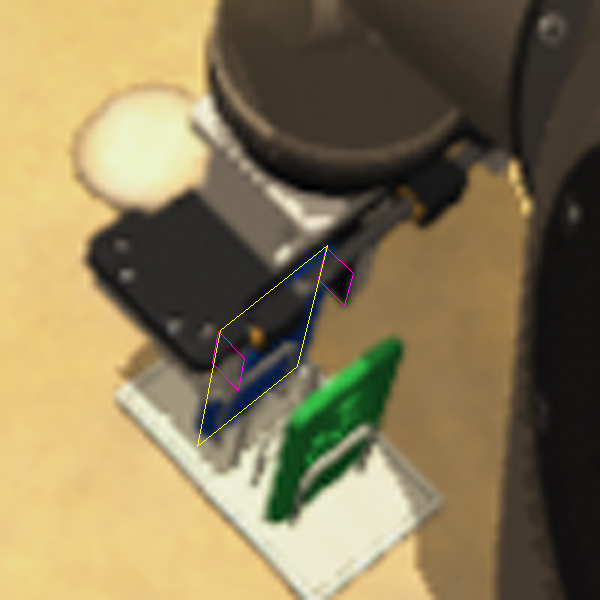

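step_arm(steps="0 0 0 0 0 0 68; 0 0 0 0 0 0 68; 0 0 0 0 -3.5 0 68; 0 0 0 0 0 0 68; 0 0 0 0 0 0 62; 0 0 0 0 0 0 58; 0 0 0 0 0 0 55; 0 0 0 0 0 0 55", grip_force=25)

```text
t: 3.58
tcp_pos: [0.5604, -0.2221, 0.1024]
tool_rot: [0.0, 0.806, -0.592, -0.0]
ft_force: [-0.4, -0.8, -0.5]
width: 0.0602
```

step_arm(steps="0 0 0 0 0 -3 55; 0 0 0 0 0 -6 55; 0 0 0 0 0 -12 55; 0 0 0 0 0 -20 55; 0 0 0 0 0 -20 55; 0 0 0 0 0 -20 55; 0 0 0 0 0 -20 55; 0 0 0 0 0 -19 55")

```text
t: 4.25
tcp_pos: [0.5606, -0.2221, 0.225]
tool_rot: [-0.0, 0.806, -0.592, 0.001]
ft_force: [-0.3, -0.4, -0.1]
width: 0.0603
```

Run:
```python
from h import *
need([.49,-.05,.27],np.deg2rad(-90+2.4))
```

```text
t 4.25 tcp [ 0.5606 -0.2221  0.225 ] F [-0.3 -0.4 -0.1] w 0.0603 turn [-0.07 -0.03 15.03] shift now [-185.3   15.7  -45.1] shift turned [-174.9   63.3  -45. ]
```

step_arm(steps="0 0 5 0 0 0 55; 0 0 5 0 0 0 55; 0 0 5 0 0 0 55; 0 0 0 -15 3 0 55; 0 0 0 -30 5 0 55; 0 0 0 -36 5 0 55; 0 0 0 -36 5 0 55; 0 0 0 -36 5 0 55")

```text
t: 4.92
tcp_pos: [0.5303, -0.0682, 0.2235]
tool_rot: [-0.0, 0.723, -0.691, 0.0]
ft_force: [1.4, -1.2, -0.5]
width: 0.0608
```

step_arm(steps="0 0 0 -36 5 0 55; 0 0 0 -36 5 0 55; 0 0 0 -36 5 0 55; 0 0 0 -30 5 0 55; 0 0 0 -25 5 0 55; 0 0 0 -16 3 0 55; 0 0 0 0 0 0 55; 0 0 0 0 0 0 55")

```text
t: 5.58
tcp_pos: [0.4951, 0.1085, 0.2233]
tool_rot: [-0.0, 0.723, -0.691, 0.0]
ft_force: [-0.2, -1.7, -0.1]
width: 0.0609
```

Run:
```python
from h import *
ims={n:vision.capture(n) for n in("side","top")}
for n in ims: cv2.imwrite(f"pics/{n}3.png",ims[n][:,:,::-1])
need([.495,.108,.225],np.deg2rad(-90+2.4))
s,p,R=cur()
out=[]
for n,(u,v) in {"side":(190,170),"top":(180,130)}.items():
    c=crop(ims[n],u,v,100,100,4).copy()
    q=p+R.apply([[0,0,.0014]]+[[a,b,.0014+.095-h] for h in(0,.115) for a in (-.03,.03) for b in(-.003,.003)])
    px=proj(n,q); print(n,px[0])
    hull=cv2.convexHull(px[1:].astype(np.float32))[:,0]
    cv2.polylines(c,[np.int32(np.round((hull-[u,v]+.5)*4))],True,(255,255,0),1)
    cv2.circle(c,tuple(int(t) for t in np.round((px[0]-[u,v]+.5)*4)),2,(255,0,255),-1)
    L=proj(n,place([.6057,.1129,.041],np.array([[-.0718,0,.2046],[-.056,0,.2],[.052,0,.2]])))
    cv2.polylines(c,[np.int32(np.round((L-[u,v]+.5)*4))],False,(0,255,255),1)
    out.append(c)
cv2.imwrite("pics/c4.png",np.hstack(out))
```

```text
t 5.68 tcp [0.4955 0.1068 0.223 ] F [ 0.3 -0.7 -0.4] w 0.0603 turn [-0.03 -0.02  0.04] shift now [-1.2  0.4 -2. ] shift turned [-1.2  0.4 -2. ]
side [248.51584732 253.6300567 ]
top [225.15732793 231.60016719]
```

View pics/c4.png

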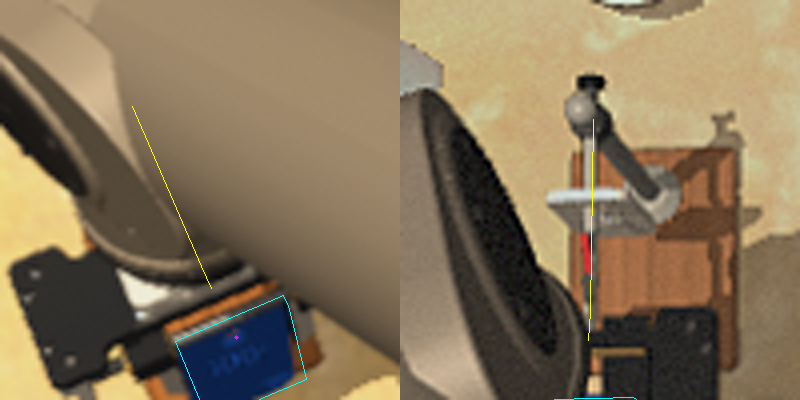

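Run:
```python
from h import *
t0=cv2.imread("pics/top0.png")[:,:,::-1].astype(float); s0=cv2.imread("pics/side0.png")[:,:,::-1].astype(float)
# gray arm: low saturation => use B-channel / R ratio
sat=lambda a:(a.max(2)-a.min(2))/(a.max(2)+1)
print("top saturation rows");
for v in(163,166,169,172,200,203,206,209,212,214,215,216): print(v,np.round(sat(t0)[v,221:233]*100).astype(int))
print("side rows")
for v in(228,230,232,234,236,238,240,241,242,243): print(v,np.round(sat(s0)[v,230:250]*100).astype(int))
s,p,R=cur()
for n in("side","top"):
    im=cv2.imread(f"pics/{n}3.png")[:,:,::-1]; m=hullmask(im,"blue",(180,210,290,300)); ys,xs=np.nonzero(m); print(n,len(xs),xs.min(),xs.max(),ys.min(),ys.max())
    px=proj(n,p+R.apply([[a,b,.0014+.095-h] for h in(0,.115) for a in (-.03,.03) for b in(-.003,.003)])); print(np.round(px,1).tolist())
    for v in range(ys.min(),ys.max()+1,3): x=xs[ys==v]; print(v,x.min() if len(x) else 0,x.max() if len(x) else 0,end="; ")
    print()
```

```text
top saturation rows
163 [39 38 36 19  4 13 14 12 27  9 30  7]
166 [38 37 39 39 38 15 18 17 20 14 15 18]
169 [38 37 61 60 70 12 17 13 53 61 46 11]
172 [36 34 60 60 60 14 18 11 51 59 57 58]
200 [37 40 61 59 33  1  8  6 37 57 56 56]
203 [35 43 60 59 51  4  4 13 50 58 57 58]
206 [38 42 59 58 53 10 17 15 54 58 58 58]
209 [36 39 58 59 50 13 16 15 52 57 57 56]
212 [38 42 60 61 29 14 14 13 57 58 57 58]
214 [39 42 57 62 38 11 12 23 57 58 60 54]
215 [36 45 61 57 55 26 31 52 57 57 56 53]
216 [37 43 58 56 58 57 62 59 59 57 58 59]
side rows
228 [27 27 27 27 25 37 46 31 20 22 21 45 74 75 74 72 73 73 73 73]
230 [27 25 25 23 22 21 19 18 19 21 26 49 73 73 73 73 73 74 73 73]
232 [20 20 19 19 20 21 21 20 16 19 40 69 73 72 74 73 73 74 74 74]
234 [21 21 20 20 21 20 20 21 21 21 24 45 73 73 72 73 74 73 74 73]
236 [73 68 63 58 63 71 73 71 35 21 21 23 47 74 73 75 75 74 75 75]
238 [75 75 75 74 75 74 75 75 71 35 21 21 26 60 74 75 75 75 74 75]
240 [75 75 74 75 75 75 75 75 76 67 28 19 20 32 66 75 75 75 75 74]
241 [75 75 74 75 75 75 75 75 75 74 48 25 20 34 69 75 75 75 75 75]
242 [75 75 75 75 74 75 75 75 74 75 70 53 42 60 74 75 75 75 75 74]
243 [75 75 75 75 74 75 75 75 74 74 75 74 73 74 75 75 75 75 75 76]
side 504 234 262 246 273
[[240.4, 272.7], [241.4, 275.0], [265.0, 262.0], [266.0, 264.3], [233.3, 254.7], [234.3, 257.2], [260.3, 243.2], [261.4, 245.7]]
246 259 260; 249 253 261; 252 246 262; 255 239 261; 258 235 262; 261 235 262; 264 236 262; 267 237 258; 270 238 250; 273 239 242; 
top 26 225 230 229 233
[[221.6, 234.8], [221.5, 237.4], [247.3, 234.1], [247.3, 236.7], [208.5, 229.5], [208.4, 232.5], [237.5, 228.8], [237.5, 231.7]]
229 226 230; 232 225 229;
```

Run:
```python
from h import *
def res(p,b):
    T=lambda x,z:place(p,[[x,0,z]])
    o=[]
    for x,w in((-.05,1),(.04,1)): o.append(w*(proj("top",T(x,.2))[0][0]-227.0))
    o.append(proj("top",T(-.0718,.2046))[0][1]-215.2)
    q=proj("side",T(-.0718,.2046))[0]; o+=list(.7*(q-np.array([242.1,242.3])+b))
    return np.array(o)
for b in([0,0],[-.8,-1.2]):
    r=least_squares(res,[.605,.112,.04],args=(np.array(b),)); print(b,np.round(r.x,4),np.round(r.fun,2), "tip",np.round(place(r.x,[[-.0718,0,.2046]])[0],4))
    for x in(-.095,-.072,-.05,-.03,-.01): print(x,np.round(place(r.x,[[x,0,0]])[0][:2],4))
```

```text
[0, 0] [0.6041 0.1136 0.0491] [-0.18  0.04  0.04  0.16 -0.14] tip [0.5324 0.1101 0.2046]
-0.095 [0.5092 0.109 ]
-0.072 [0.5322 0.1101]
-0.05 [0.5542 0.1112]
-0.03 [0.5741 0.1122]
-0.01 [0.5941 0.1131]
[-0.8, -1.2] [0.6031 0.1135 0.0519] [-0.08  0.02  0.49 -0.19 -0.75] tip [0.5314 0.1098 0.2046]
-0.095 [0.5082 0.1086]
-0.072 [0.5312 0.1098]
-0.05 [0.5532 0.1109]
-0.03 [0.5731 0.1119]
-0.01 [0.5931 0.113 ]
```

step_arm(steps="0 0 -0.5 0 0 0 55; 0 0 0 -1.3 0 0 55; 0 0 0 0 0 6 55; 0 0 0 0 0 6 55; 0 0 0 0 0 6 55; 0 0 0 0 -7 0 55; 0 0 0 0 -6 0 55; 0 0 0 0 0 0 55")

```text
t: 6.35
tcp_pos: [0.5097, 0.1095, 0.2045]
tool_rot: [-0.0, 0.725, -0.689, -0.0]
ft_force: [-0.4, -0.6, -0.0]
width: 0.06
```

```bash
cat >> h.py <<'E'
ST=[.6036,.1136,.05]
def st(x=None,z=None):
    s,p,R=cur(); q=Rz(ST[2]).T@(p-np.array([ST[0],ST[1],0])); f=Rz(ST[2]).T@np.array(s["ft_force"]); m=Rz(ST[2]).T@np.array(s["ft_torque"])
    print("t",round(s["t"],2),"TCP in stand mm",np.round(q*1e3,1),"F stand",np.round(f,2),"M",np.round(m,3),"w",round(s["width"],4))
    need(p,-np.pi/2+ST[2])
E
python3 - <<'E'
from h import *
st()
E
```

```text
t 6.35 TCP in stand mm [-94.    0.6 204.5] F stand [-0.41 -0.58 -0.02] M [ 0.029 -0.01   0.004] w 0.06
t 6.35 tcp [0.5097 0.1095 0.2045] F [-0.4 -0.6 -0. ] w 0.06 turn [-0.02  0.02  0.05] shift now [0. 0. 0.] shift turned [0. 0. 0.]
```

step_arm(steps="0 0 0 0 -4 0 55; 0 0 0 0 -4 0 55; 0 0 0 0 -2 0 55; 0 0 0 0 -2 0 55; 0 0 0 0 -1.5 0 55; 0 0 0 0 -1.5 0 55; 0 0 0 0 -1 0 55; 0 0 0 0 0 0 55")

```text
t: 7.02
tcp_pos: [0.5245, 0.1103, 0.2045]
tool_rot: [-0.0, 0.725, -0.689, -0.0]
ft_force: [0.0, -0.5, -1.6]
width: 0.0606
```

step_arm(steps="0 0 0 0 -1.5 0 55; 0 0 0 0 0 0 55; 0 0 0 0 -1.5 0 55; 0 0 0 0 0 0 55; 0 0 0 0 -1.5 0 55; 0 0 0 0 0 0 55; 0 0 0 0 0 0 55; 0 0 0 0 0 0 55")

```text
t: 7.68
tcp_pos: [0.5288, 0.1105, 0.2045]
tool_rot: [0.0, 0.725, -0.689, -0.0]
ft_force: [0.3, 0.8, -0.5]
width: 0.06
```

Run:
```python
from h import *
st()
```

```text
t 7.68 TCP in stand mm [-74.9   0.6 204.5] F stand [ 0.37  0.77 -0.5 ] M [ 0.003  0.049 -0.017] w 0.06
t 7.68 tcp [0.5288 0.1105 0.2045] F [ 0.3  0.8 -0.5] w 0.06 turn [0.   0.   0.07] shift now [0. 0. 0.] shift turned [0. 0. 0.]
```

step_arm(steps="0 0 0 0 -1 0 55; 0 0 0 0 0 0 55; 0 0 0 0 -1 0 55; 0 0 0 0 0 0 55; 0 0 0 0 -1 0 55; 0 0 0 0 0 0 55; 0 0 0 0 0 0 55; 0 0 0 0 0 0 55")

```text
t: 8.35
tcp_pos: [0.5318, 0.1106, 0.2045]
tool_rot: [-0.0, 0.725, -0.689, -0.0]
ft_force: [-0.3, 0.0, -0.8]
width: 0.0605
```

step_arm(steps="0 0 0 0 -1 0 55; 0 0 0 0 0 0 55; 0 0 0 0 -1 0 55; 0 0 0 0 0 0 55; 0 0 0 0 -1 0 55; 0 0 0 0 0 0 55; 0 0 0 0 0 0 55; 0 0 0 0 0 0 55")

```text
t: 9.02
tcp_pos: [0.5348, 0.1108, 0.2045]
tool_rot: [-0.0, 0.725, -0.689, -0.0]
ft_force: [-1.1, -0.1, -1.1]
width: 0.0604
```

Run:
```python
from h import *
st()
ims={n:vision.capture(n) for n in("side","top")}
for n in ims: cv2.imwrite(f"pics/{n}4.png",ims[n][:,:,::-1])
cv2.imwrite("pics/c5.png",np.hstack([crop(ims["side"],205,205,80,80,5),crop(ims["top"],190,150,80,80,5)]))
```

```text
t 9.02 TCP in stand mm [-68.8   0.6 204.5] F stand [-1.11 -0.05 -1.14] M [ 0.05   0.044 -0.008] w 0.0604
t 9.02 tcp [0.5348 0.1108 0.2045] F [-1.1 -0.1 -1.1] w 0.0604 turn [-0.    0.    0.07] shift now [0. 0. 0.] shift turned [0. 0. 0.]
```

View pics/c5.png

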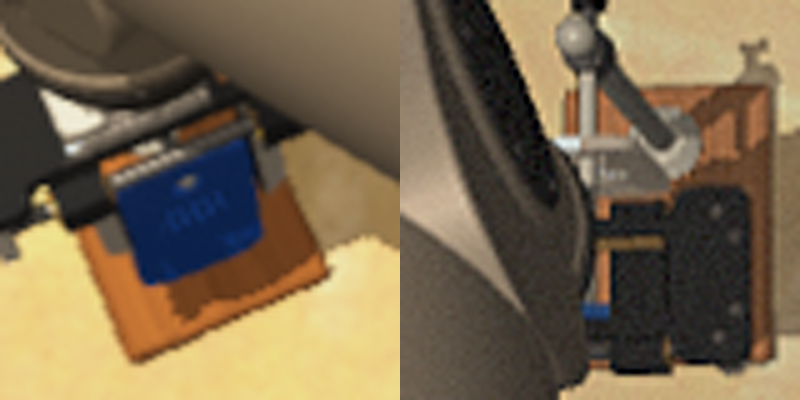

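step_arm(steps="0 0 0 0 -1.5 0.4 55; 0 0 0 0 -1.5 0.4 55; 0 0 0 0 -1.5 0.4 55; 0 0 0 0 -1.5 0.5 55; 0 0 0 0 -1.5 0.5 55; 0 0 0 0 -1.5 0.5 55; 0 0 0 0 0 0 55; 0 0 0 0 0 0 55")

```text
t: 9.78
tcp_pos: [0.5438, 0.1113, 0.2017]
tool_rot: [0.0, 0.725, -0.689, -0.0]
ft_force: [0.0, 0.1, -0.4]
width: 0.0606
```

step_arm(steps="0 0 0 0 -1.5 0.5 55; 0 0 0 0 -1.5 0.3 55; 0 0 0 0 -1 0 55; 0 0 0 0 0 0 55; 0 0 0 0 -1 0 55; 0 0 0 0 -1 0 55; 0 0 0 0 0 0 55; 0 0 0 0 0 0 55")

```text
t: 10.45
tcp_pos: [0.5498, 0.1115, 0.201]
tool_rot: [-0.0, 0.725, -0.689, -0.0]
ft_force: [-1.0, -0.0, -0.9]
width: 0.0601
```

Run:
```python
from h import *
st()
```

```text
t 10.45 TCP in stand mm [-53.8   0.6 201. ] F stand [-0.96  0.04 -0.88] M [0.031 0.031 0.021] w 0.0601
t 10.45 tcp [0.5498 0.1115 0.201 ] F [-1.  -0.  -0.9] w 0.0601 turn [-0.    0.    0.07] shift now [0. 0. 0.] shift turned [0. 0. 0.]
```

step_arm(steps="0 0 0 0 -1 0 55; 0 0 0 0 -1 0 55; 0 0 0 0 -1 0 55; 0 0 0 0 -1 0 55; 0 0 0 0 -1 0 55; 0 0 0 0 -1 0 55; 0 0 0 0 0 0 55; 0 0 0 0 0 0 55")

```text
t: 11.12
tcp_pos: [0.5558, 0.1119, 0.201]
tool_rot: [-0.0, 0.725, -0.689, -0.0]
ft_force: [0.2, -0.1, -0.8]
width: 0.0605
```

step_arm(steps="0 0 0 0 -1 0 55; 0 0 0 0 -1 0 55; 0 0 0 0 -1 0 55; 0 0 0 0 -1 0 55; 0 0 0 0 0 0 55; 0 0 0 0 0 0 55; 0 0 0 0 0 0 55; 0 0 0 0 0 0 55")

```text
t: 11.78
tcp_pos: [0.5597, 0.1121, 0.201]
tool_rot: [-0.0, 0.725, -0.689, -0.0]
ft_force: [0.3, 0.4, -0.2]
width: 0.0607
```

step_arm(steps="0 0 0 0 -1 0 55; 0 0 0 0 -1 0 55; 0 0 0 0 -1 0 55; 0 0 0 0 -1 0 55; 0 0 0 0 0 0 55; 0 0 0 0 0 0 55; 0 0 0 0 0 0 55; 0 0 0 0 0 0 55")

```text
t: 12.45
tcp_pos: [0.5638, 0.1123, 0.201]
tool_rot: [0.0, 0.725, -0.689, -0.0]
ft_force: [-0.6, -0.2, 0.1]
width: 0.0607
```

Run:
```python
from h import *
st()
```

```text
t 12.45 TCP in stand mm [-39.9   0.6 201. ] F stand [-0.59 -0.12  0.06] M [ 0.005 -0.014 -0.012] w 0.0607
t 12.45 tcp [0.5638 0.1123 0.201 ] F [-0.6 -0.2  0.1] w 0.0607 turn [0.   0.   0.07] shift now [0. 0. 0.] shift turned [0. 0. 0.]
```

step_arm(steps="0 0 0 0 -1 0 55; 0 0 0 0 -1 0 55; 0 0 0 0 -1 0 55; 0 0 0 0 -1 0 55; 0 0 0 0 0 0 55; 0 0 0 0 0 0 55; 0 0 0 0 0 0 55; 0 0 0 0 0 0 55")

```text
t: 13.12
tcp_pos: [0.5677, 0.1125, 0.201]
tool_rot: [0.0, 0.725, -0.689, -0.0]
ft_force: [-1.2, 0.1, -0.5]
width: 0.0608
```

step_arm(steps="0 0 0 0 -1 0 55; 0 0 0 0 -1 0 55; 0 0 0 0 -1 0 55; 0 0 0 0 -1 0 55; 0 0 0 0 0 0 55; 0 0 0 0 0 0 55; 0 0 0 0 0 0 55; 0 0 0 0 0 0 55")

```text
t: 13.78
tcp_pos: [0.5718, 0.1127, 0.201]
tool_rot: [-0.0, 0.725, -0.689, -0.0]
ft_force: [-0.9, -0.3, -0.2]
width: 0.0603
```

step_arm(steps="0 0 0 0 -1 0 55; 0 0 0 0 -1 0 55; 0 0 0 0 -1 0 55; 0 0 0 0 0 0 55; 0 0 0 0 0 0 55; 0 0 0 0 0 0 55; 0 0 0 0 0 0 55; 0 0 0 0 0 0 55")

```text
t: 14.45
tcp_pos: [0.5748, 0.1128, 0.201]
tool_rot: [-0.0, 0.725, -0.689, 0.0]
ft_force: [-0.0, -0.5, -0.3]
width: 0.0606
```

Run:
```python
from h import *
st()
ims={n:vision.capture(n) for n in("side","top")}
for n in ims: cv2.imwrite(f"pics/{n}5.png",ims[n][:,:,::-1])
cv2.imwrite("pics/c6.png",np.hstack([crop(ims["side"],205,185,80,80,5),crop(ims["top"],190,150,80,80,5)]))
```

```text
t 14.45 TCP in stand mm [-28.8   0.7 201. ] F stand [-0.07 -0.49 -0.34] M [-0.025 -0.006 -0.008] w 0.0606
t 14.45 tcp [0.5748 0.1128 0.201 ] F [-0.  -0.5 -0.3] w 0.0606 turn [-0.01  0.    0.07] shift now [0. 0. 0.] shift turned [0. 0. 0.]
```

View pics/c6.png

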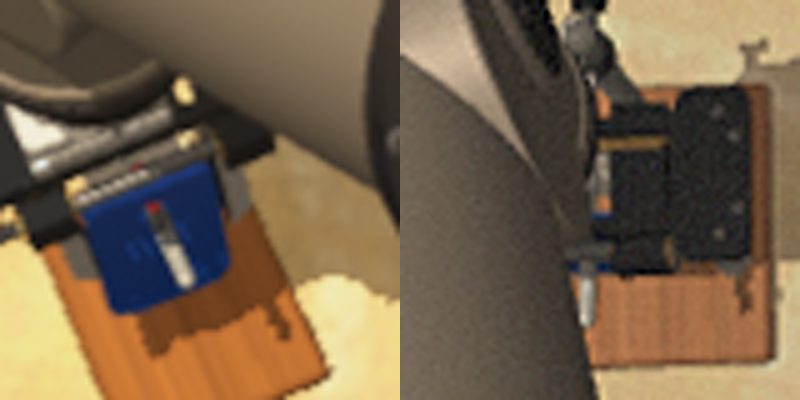

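step_arm(steps="0 0 0 0 -1 0 55; 0 0 0 0 0 0 55; 0 0 0 0 -1 0 55; 0 0 0 0 0 0 55; 0 0 0 0 -1 0 55; 0 0 0 0 0 0 55; 0 0 0 0 0 0 55; 0 0 0 0 0 0 55")

```text
t: 15.22
tcp_pos: [0.5778, 0.113, 0.201]
tool_rot: [-0.0, 0.725, -0.689, 0.0]
ft_force: [-3.0, -0.7, 1.9]
width: 0.0603
```

step_arm(steps="0 0 0 0 -1 0 55; 0 0 0 0 0 0 55; 0 0 0 0 -1 0 55; 0 0 0 0 0 0 55; 0 0 0 0 -1 0 55; 0 0 0 0 0 0 55; 0 0 0 0 0 0 55; 0 0 0 0 0 0 55")

```text
t: 15.88
tcp_pos: [0.5809, 0.1132, 0.2011]
tool_rot: [-0.0, 0.725, -0.689, 0.0]
ft_force: [-1.9, -0.7, 3.4]
width: 0.0603
```

step_arm(steps="0 0 0 0 -1 0 55; 0 0 0 0 0 0 55; 0 0 0 0 -1 0 55; 0 0 0 0 0 0 55; 0 0 0 0 -1 0 55; 0 0 0 0 0 0 55; 0 0 0 0 0 0 55; 0 0 0 0 0 0 55")

```text
t: 16.55
tcp_pos: [0.5838, 0.1133, 0.2011]
tool_rot: [-0.0, 0.725, -0.689, 0.0]
ft_force: [-1.6, -1.1, 2.3]
width: 0.0607
```

step_arm(steps="0 0 0 0 -1 0 55; 0 0 0 0 0 0 55; 0 0 0 0 -1 0 55; 0 0 0 0 0 0 55; 0 0 0 0 -1 0 55; 0 0 0 0 0 0 55; 0 0 0 0 0 0 55; 0 0 0 0 0 0 55")

```text
t: 17.22
tcp_pos: [0.5869, 0.1135, 0.2011]
tool_rot: [-0.0, 0.725, -0.689, 0.0]
ft_force: [-2.2, -0.7, 2.8]
width: 0.0608
```

step_arm(steps="0 0 0 0 -1 0 55; 0 0 0 0 0 0 55; 0 0 0 0 -1 0 55; 0 0 0 0 0 0 55; 0 0 0 0 -1 0 55; 0 0 0 0 0 0 55; 0 0 0 0 0 0 55; 0 0 0 0 0 0 55")

```text
t: 17.88
tcp_pos: [0.59, 0.1136, 0.2011]
tool_rot: [-0.0, 0.725, -0.689, 0.0]
ft_force: [0.7, -0.8, 2.5]
width: 0.0601
```

Run:
```python
from h import *
st()
```

```text
t 17.88 TCP in stand mm [-13.6   0.7 201.1] F stand [ 0.64 -0.84  2.54] M [-0.11   0.07   0.007] w 0.0601
t 17.88 tcp [0.59   0.1136 0.2011] F [ 0.7 -0.8  2.5] w 0.0601 turn [-0.03  0.01  0.06] shift now [0. 0. 0.] shift turned [0. 0. 0.]
```

step_arm(steps="0 0 0 0 -1 0 55; 0 0 0 0 0 0 55; 0 0 0 0 -1 0 55; 0 0 0 0 0 0 55; 0 0 0 0 -1 0 55; 0 0 0 0 0 0 55; 0 0 0 0 0 0 55; 0 0 0 0 0 0 55")

```text
t: 18.55
tcp_pos: [0.5929, 0.1137, 0.2011]
tool_rot: [-0.0, 0.725, -0.689, 0.0]
ft_force: [-2.2, -1.0, 3.6]
width: 0.0601
```

step_arm(steps="0 0 0 0 -1 0 55; 0 0 0 0 0 0 55; 0 0 0 0 -1 0 55; 0 0 0 0 0 0 55; 0 0 0 0 -1 0 55; 0 0 0 0 0 0 55; 0 0 0 0 0 0 55; 0 0 0 0 0 0 55")

```text
t: 19.22
tcp_pos: [0.5957, 0.1139, 0.2009]
tool_rot: [0.0, 0.725, -0.689, -0.0]
ft_force: [-0.2, -0.4, 0.0]
width: 0.0602
```

Run:
```python
from h import *
st()
im=vision.capture("side");t=vision.capture("top")
cv2.imwrite("pics/c7.png",np.hstack([crop(im,205,175,80,80,5),crop(t,190,140,80,80,5)]))
```

```text
t 19.22 TCP in stand mm [ -7.8   0.7 200.9] F stand [-0.23 -0.42  0.02] M [ 0.053  0.018 -0.01 ] w 0.0602
t 19.22 tcp [0.5957 0.1139 0.2009] F [-0.2 -0.4  0. ] w 0.0602 turn [0.   0.   0.07] shift now [0. 0. 0.] shift turned [0. 0. 0.]
```

View pics/c7.png

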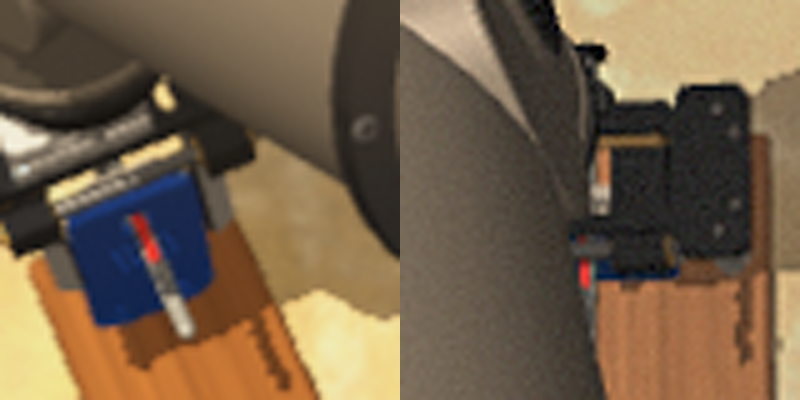

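step_arm(steps="0 0 0 0 -1 0 55; 0 0 0 0 0 1 55; 0 0 0 0 0 0 55; 0 0 0 0 0 0 55; 0 0 0 0 1 0 55; 0 0 0 0 1 0 55; 0 0 0 0 0 0 55; 0 0 0 0 0 0 55", grip_force=40)

```text
t: 19.98
tcp_pos: [0.5947, 0.1138, 0.2001]
tool_rot: [-0.0, 0.725, -0.689, 0.0]
ft_force: [-0.2, 0.3, -0.6]
width: 0.0601
```

step_arm(steps="0 0 0 0 0.5 0 55; 0 0 0 0 0 0 55; 0 0 0 0 0.5 0 55; 0 0 0 0 0 0 55; 0 0 0 0 0.5 0 55; 0 0 0 0 0 0 55; 0 0 0 0 0 0 55; 0 0 0 0 0 0 55")

```text
t: 20.65
tcp_pos: [0.5933, 0.1138, 0.2]
tool_rot: [-0.0, 0.725, -0.689, -0.0]
ft_force: [0.7, -0.4, -0.6]
width: 0.0604
```

step_arm(steps="0 0 0 0 0.5 0 55; 0 0 0 0 0 0 55; 0 0 0 0 0.5 0 55; 0 0 0 0 0 0 55; 0 0 0 0 0.5 0 55; 0 0 0 0 0 0 55; 0 0 0 0 0 0 55; 0 0 0 0 0 0 55")

```text
t: 21.32
tcp_pos: [0.5917, 0.1137, 0.2]
tool_rot: [-0.0, 0.725, -0.689, -0.0]
ft_force: [0.7, -0.5, -0.5]
width: 0.06
```

step_arm(steps="0 0 0 0 0.5 0 55; 0 0 0 0 0 0 55; 0 0 0 0 0.5 0 55; 0 0 0 0 0 0 55; 0 0 0 0 0.5 0 55; 0 0 0 0 0 0 55; 0 0 0 0 0 0 55; 0 0 0 0 0 0 55")

```text
t: 21.98
tcp_pos: [0.5902, 0.1136, 0.2]
tool_rot: [0.0, 0.725, -0.689, -0.0]
ft_force: [0.4, -0.5, 0.1]
width: 0.06
```

step_arm(steps="0 0 0 0 0.2 0 55; 0 0 0 0 0 0 55; 0 0 0 0 0.2 0 55; 0 0 0 0 0 0 55; 0 0 0 0 0 0 55; 0 0 0 0 0 0 55; 0 0 0 0 0 0 55; 0 0 0 0 0 0 55")

```text
t: 22.65
tcp_pos: [0.5899, 0.1136, 0.2]
tool_rot: [-0.0, 0.725, -0.689, -0.0]
ft_force: [-0.4, -0.2, 0.0]
width: 0.0601
```

Run:
```python
from h import *
s=sensors.get_state(); print(np.round(s["ft_torque"],3),np.round(s["joint_torque"],2))
im=vision.capture("side")
h=cv2.cvtColor(np.ascontiguousarray(im),cv2.COLOR_RGB2HSV)
m=cv2.inRange(h,(0,140,90),(8,255,255)); m[:, :215]=0; m[:,260:]=0; m[:185]=0; m[250:]=0
ys,xs=np.nonzero(m); print(len(xs),xs.mean(),ys.mean(),ys.min(),ys.max())
st()
```

```text
[ 0.052  0.042 -0.036] [ 0.000e+00 -8.281e+01 -2.760e+00 -4.307e+01  2.000e-02 -8.000e-02
 -0.000e+00]
20 234.65 224.1 220 228
t 22.7 TCP in stand mm [-13.7   0.7 200. ] F stand [ 0.99  0.18 -0.96] M [0.01  0.011 0.01 ] w 0.0605
t 22.7 tcp [0.5899 0.1136 0.2   ] F [ 1.   0.2 -1. ] w 0.0605 turn [-0.    0.    0.07] shift now [0. 0. 0.] shift turned [0. 0. 0.]
```

step_arm(steps="0 0 0 0 0.2 0 55; 0 0 0 0 0 0 55; 0 0 0 0 0.2 0 55; 0 0 0 0 0 0 55; 0 0 0 0 0 0 55; 0 0 0 0 0 0 55; 0 0 0 0 0 0 55; 0 0 0 0 0 0 55")

```text
t: 23.37
tcp_pos: [0.5894, 0.1136, 0.2]
tool_rot: [-0.0, 0.725, -0.689, -0.0]
ft_force: [0.1, -0.3, -0.9]
width: 0.0601
```

step_arm(steps="0 0 0 0 0.3 0 55; 0 0 0 0 0 0 55; 0 0 0 0 0 0 55; 0 0 0 0 0 0 55; 0 0 0 0 0 0 55; 0 0 0 0 0 0 55; 0 0 0 0 0 0 55; 0 0 0 0 0 0 55")

```text
t: 24.03
tcp_pos: [0.5892, 0.1136, 0.2]
tool_rot: [-0.0, 0.725, -0.689, -0.0]
ft_force: [-0.8, 0.3, -0.0]
width: 0.0601
```

step_arm(steps="0 0 0 0 0.25 0 55; 0 0 0 0 0 0 55; 0 0 0 0 0.25 0 55; 0 0 0 0 0 0 55; 0 0 0 0 0 0 55; 0 0 0 0 0 0 55; 0 0 0 0 0 0 55; 0 0 0 0 0 0 55")

```text
t: 24.7
tcp_pos: [0.5887, 0.1136, 0.2]
tool_rot: [-0.0, 0.725, -0.689, -0.0]
ft_force: [0.6, -0.1, -0.9]
width: 0.0604
```

step_arm(steps="0 0 0 0 0.25 0 55; 0 0 0 0 0 0 55; 0 0 0 0 0.25 0 55; 0 0 0 0 0 0 55; 0 0 0 0 0 0 55; 0 0 0 0 0 0 55; 0 0 0 0 0 0 55; 0 0 0 0 0 0 55")

```text
t: 25.37
tcp_pos: [0.5881, 0.1135, 0.2]
tool_rot: [-0.0, 0.725, -0.689, -0.0]
ft_force: [-0.6, -0.0, 0.7]
width: 0.0602
```

step_arm(steps="0 0 0 0 0.25 0 55; 0 0 0 0 0 0 55; 0 0 0 0 0.25 0 55; 0 0 0 0 0 0 55; 0 0 0 0 0 0 55; 0 0 0 0 0 0 55; 0 0 0 0 0 0 55; 0 0 0 0 0 0 55")

```text
t: 26.03
tcp_pos: [0.5877, 0.1135, 0.2]
tool_rot: [-0.0, 0.725, -0.689, -0.0]
ft_force: [-0.6, -0.2, 0.0]
width: 0.0602
```

step_arm(steps="0 0 0 0 0.25 0 55; 0 0 0 0 0 0 55; 0 0 0 0 0.25 0 55; 0 0 0 0 0 0 55; 0 0 0 0 0 0 55; 0 0 0 0 0 0 55; 0 0 0 0 0 0 55; 0 0 0 0 0 0 55")

```text
t: 26.7
tcp_pos: [0.5872, 0.1135, 0.2]
tool_rot: [-0.0, 0.725, -0.689, -0.0]
ft_force: [-0.6, -0.1, 0.1]
width: 0.0601
```

Run:
```python
from h import *
im=vision.capture("side")
h=cv2.cvtColor(np.ascontiguousarray(im),cv2.COLOR_RGB2HSV)
m=cv2.inRange(h,(0,140,90),(8,255,255)); m[:, :215]=0; m[:,260:]=0; m[:185]=0; m[250:]=0
ys,xs=np.nonzero(m); print(len(xs),xs.mean(),ys.mean(),ys.min(),ys.max())
st()
```

```text
22 235.04545454545453 225.27272727272728 221 229
t 26.75 TCP in stand mm [-16.4   0.7 200. ] F stand [ 0.49 -0.75 -0.5 ] M [ 0.049  0.002 -0.016] w 0.0603
t 26.75 tcp [0.5872 0.1135 0.2   ] F [ 0.5 -0.7 -0.5] w 0.0603 turn [-0.    0.    0.07] shift now [0. 0. 0.] shift turned [0. 0. 0.]
```

step_arm(steps="0 0 0 0 0.25 0 55; 0 0 0 0 0 0 55; 0 0 0 0 0.25 0 55; 0 0 0 0 0 0 55; 0 0 0 0 0 0 55; 0 0 0 0 0 0 55; 0 0 0 0 0 0 55; 0 0 0 0 0 0 55")

```text
t: 27.42
tcp_pos: [0.5867, 0.1135, 0.2]
tool_rot: [-0.0, 0.725, -0.689, -0.0]
ft_force: [-0.7, 0.2, -0.5]
width: 0.06
```

step_arm(steps="0 0 0 0 0.25 0 55; 0 0 0 0 0 0 55; 0 0 0 0 0.25 0 55; 0 0 0 0 0 0 55; 0 0 0 0 0 0 55; 0 0 0 0 0 0 55; 0 0 0 0 0 0 55; 0 0 0 0 0 0 55")

```text
t: 28.08
tcp_pos: [0.5861, 0.1134, 0.2]
tool_rot: [-0.0, 0.725, -0.689, -0.0]
ft_force: [-0.1, 0.5, -0.3]
width: 0.0605
```

step_arm(steps="0 0 0 0 0.25 0 55; 0 0 0 0 0 0 55; 0 0 0 0 0.25 0 55; 0 0 0 0 0 0 55; 0 0 0 0 0 0 55; 0 0 0 0 0 0 55; 0 0 0 0 0 0 55; 0 0 0 0 0 0 55")

```text
t: 28.75
tcp_pos: [0.5856, 0.1134, 0.2]
tool_rot: [-0.0, 0.725, -0.689, -0.0]
ft_force: [-0.6, 0.2, -0.8]
width: 0.0602
```

step_arm(steps="0 0 0 0 0.25 0 55; 0 0 0 0 0 0 55; 0 0 0 0 0.25 0 55; 0 0 0 0 0 0 55; 0 0 0 0 0 0 55; 0 0 0 0 0 0 55; 0 0 0 0 0 0 55; 0 0 0 0 0 0 55")

```text
t: 29.42
tcp_pos: [0.5852, 0.1134, 0.2]
tool_rot: [-0.0, 0.725, -0.689, -0.0]
ft_force: [0.1, 0.4, -0.9]
width: 0.06
```

step_arm(steps="0 0 0 0 0.25 0 55; 0 0 0 0 0 0 55; 0 0 0 0 0.25 0 55; 0 0 0 0 0 0 55; 0 0 0 0 0 0 55; 0 0 0 0 0 0 55; 0 0 0 0 0 0 55; 0 0 0 0 0 0 55")

```text
t: 30.08
tcp_pos: [0.5846, 0.1133, 0.2]
tool_rot: [0.0, 0.725, -0.689, -0.0]
ft_force: [0.3, 0.3, -0.1]
width: 0.06
```

step_arm(steps="0 0 0 0 0.25 0 55; 0 0 0 0 0 0 55; 0 0 0 0 0.25 0 55; 0 0 0 0 0 0 55; 0 0 0 0 0 0 55; 0 0 0 0 0 0 55; 0 0 0 0 0 0 55; 0 0 0 0 0 0 55")

```text
t: 30.75
tcp_pos: [0.5842, 0.1133, 0.2]
tool_rot: [-0.0, 0.725, -0.689, -0.0]
ft_force: [0.1, 0.5, -0.7]
width: 0.0601
```

step_arm(steps="0 0 0 0 0.25 0 55; 0 0 0 0 0 0 55; 0 0 0 0 0.25 0 55; 0 0 0 0 0 0 55; 0 0 0 0 0 0 55; 0 0 0 0 0 0 55; 0 0 0 0 0 0 55; 0 0 0 0 0 0 55")

```text
t: 31.42
tcp_pos: [0.5837, 0.1133, 0.2]
tool_rot: [-0.0, 0.725, -0.689, -0.0]
ft_force: [0.4, -0.5, -1.1]
width: 0.0603
```

Run:
```python
from h import *
im=vision.capture("side")
h=cv2.cvtColor(np.ascontiguousarray(im),cv2.COLOR_RGB2HSV)
m=cv2.inRange(h,(0,140,90),(8,255,255)); m[:, :215]=0; m[:,260:]=0; m[:185]=0; m[250:]=0
ys,xs=np.nonzero(m); print(len(xs),xs.mean(),ys.mean(),ys.min(),ys.max())
st()
```

```text
22 235.54545454545453 226.4090909090909 222 230
t 31.47 TCP in stand mm [-19.9   0.7 200. ] F stand [-0.52  0.38 -0.28] M [-0.009 -0.107 -0.   ] w 0.06
t 31.47 tcp [0.5837 0.1133 0.2   ] F [-0.5  0.4 -0.3] w 0.06 turn [-0.    0.    0.07] shift now [0. 0. 0.] shift turned [0. 0. 0.]
```

step_arm(steps="0 0 0 0 0.25 0 55; 0 0 0 0 0 0 55; 0 0 0 0 0.25 0 55; 0 0 0 0 0 0 55; 0 0 0 0 0 0 55; 0 0 0 0 0 0 55; 0 0 0 0 0 0 55; 0 0 0 0 0 0 55")

```text
t: 32.13
tcp_pos: [0.5832, 0.1133, 0.2]
tool_rot: [-0.0, 0.725, -0.689, 0.0]
ft_force: [1.7, 0.4, -0.2]
width: 0.0602
```

Force may be rising; I halve the step.

step_arm(steps="0 0 0 0 0.2 0 55; 0 0 0 0 0 0 55; 0 0 0 0 0 0 55; 0 0 0 0 0 0 55; 0 0 0 0 0 0 55; 0 0 0 0 0 0 55; 0 0 0 0 0 0 55; 0 0 0 0 0 0 55")

```text
t: 32.8
tcp_pos: [0.583, 0.1132, 0.2]
tool_rot: [-0.0, 0.725, -0.689, -0.0]
ft_force: [3.1, 1.0, -0.3]
width: 0.0599
```

step_arm(steps="0 0 0 0 0.3 0 55; 0 0 0 0 0 0 55; 0 0 0 0 0 0 55; 0 0 0 0 0 0 55; 0 0 0 0 0 0 55; 0 0 0 0 0 0 55; 0 0 0 0 0 0 55; 0 0 0 0 0 0 55")

```text
t: 33.47
tcp_pos: [0.5827, 0.1133, 0.2]
tool_rot: [-0.0, 0.725, -0.689, 0.0]
ft_force: [3.3, 0.4, -1.0]
width: 0.0602
```

step_arm(steps="0 0 0 0 0.3 0 55; 0 0 0 0 0 0 55; 0 0 0 0 0 0 55; 0 0 0 0 0 0 55; 0 0 0 0 0 0 55; 0 0 0 0 0 0 55; 0 0 0 0 0 0 55; 0 0 0 0 0 0 55")

```text
t: 34.13
tcp_pos: [0.5824, 0.1132, 0.2]
tool_rot: [-0.0, 0.725, -0.689, 0.0]
ft_force: [3.7, -0.1, -0.3]
width: 0.0601
```

Run:
```python
from h import *
st()
im=vision.capture("side");h=cv2.cvtColor(np.ascontiguousarray(im),cv2.COLOR_RGB2HSV)
m=cv2.inRange(h,(0,140,90),(8,255,255)); m[:, :215]=0; m[:,260:]=0; m[:185]=0; m[250:]=0
ys,xs=np.nonzero(m); print(len(xs),xs.mean(),ys.mean(),ys.min(),ys.max())
st()
```

```text
t 34.13 TCP in stand mm [-21.2   0.7 200. ] F stand [ 3.73 -0.3  -0.31] M [-0.001 -0.979  0.062] w 0.0601
t 34.13 tcp [0.5824 0.1132 0.2   ] F [ 3.7 -0.1 -0.3] w 0.0601 turn [-0.01  0.    0.07] shift now [0. 0. 0.] shift turned [0. 0. 0.]
21 235.57142857142858 226.33333333333334 222 230
t 34.18 TCP in stand mm [-21.2   0.7 200. ] F stand [ 6.   -0.64  0.25] M [-0.009 -1.066 -0.04 ] w 0.0603
t 34.18 tcp [0.5824 0.1132 0.2   ] F [ 6.  -0.3  0.2] w 0.0603 turn [-0.    0.    0.07] shift now [0. 0. 0.] shift turned [0. 0. 0.]
```

step_arm(steps="0 0 0 0 0.2 0 55; 0 0 0 0 0 0 55; 0 0 0 0 0.2 0 55; 0 0 0 0 0 0 55; 0 0 0 0 0 0 55; 0 0 0 0 0 0 55; 0 0 0 0 0 0 55; 0 0 0 0 0 0 55")

```text
t: 34.85
tcp_pos: [0.5821, 0.1132, 0.2001]
tool_rot: [-0.0, 0.725, -0.689, 0.0]
ft_force: [4.8, 0.5, -1.0]
width: 0.0598
```

Run:
```python
from h import *
st()
for i in range(3): vision.capture("side"); st()
```

```text
t 34.85 TCP in stand mm [-21.5   0.7 200.1] F stand [ 4.83  0.24 -0.95] M [ 0.036 -1.151  0.027] w 0.0598
t 34.85 tcp [0.5821 0.1132 0.2001] F [ 4.8  0.5 -1. ] w 0.0598 turn [-0.02  0.01  0.07] shift now [0. 0. 0.] shift turned [0. 0. 0.]
t 34.9 TCP in stand mm [-21.5   0.7 200.1] F stand [ 5.93 -0.67  0.15] M [-0.031 -1.21   0.045] w 0.0602
t 34.9 tcp [0.5821 0.1132 0.2001] F [ 6.  -0.4  0.1] w 0.0602 turn [-0.02  0.01  0.07] shift now [0. 0. 0.] shift turned [0. 0. 0.]
t 34.95 TCP in stand mm [-21.5   0.7 200.1] F stand [ 6.29 -0.4  -1.17] M [ 0.007 -1.168  0.035] w 0.0603
t 34.95 tcp [0.5821 0.1132 0.2001] F [ 6.3 -0.1 -1.2] w 0.0603 turn [-0.02  0.01  0.07] shift now [0. 0. 0.] shift turned [0. 0. 0.]
t 35.0 TCP in stand mm [-21.5   0.7 200.1] F stand [ 5.1  -0.4  -0.62] M [ 0.02  -1.098 -0.037] w 0.0601
t 35.0 tcp [0.5821 0.1132 0.2001] F [ 5.1 -0.1 -0.6] w 0.0601 turn [-0.02  0.01  0.06] shift now [0. 0. 0.] shift turned [0. 0. 0.]
```

step_arm(steps="0 0 0 0 0 0 55; 0 0 0 0 0 0 55; 0 0 0 0 0.3 0 55; 0 0 0 0 0 0 55; 0 0 0 0 0.3 0 55; 0 0 0 0 0 0 55; 0 0 0 0 0 0 55; 0 0 0 0 0 0 55", grip_force=60)

```text
t: 35.67
tcp_pos: [0.5818, 0.1132, 0.2002]
tool_rot: [-0.0, 0.725, -0.689, 0.0]
ft_force: [7.7, 0.7, -0.6]
width: 0.06
```

Run:
```python
from h import *
F=[];M=[]
for i in range(5):
    s=sensors.get_state(); F.append(s["ft_force"]);M.append(s["ft_torque"]); vision.capture("side")
print(np.mean(F,0),np.mean(M,0)); st()
```

```text
[ 7.19884979  0.30959732 -1.02069394] [ 0.09546443 -1.60396939 -0.00304164]
t 35.92 TCP in stand mm [-21.8   0.7 200.2] F stand [7.96 0.38 0.17] M [-0.011 -1.528  0.   ] w 0.0595
t 35.92 tcp [0.5818 0.1132 0.2002] F [7.9 0.8 0.2] w 0.0595 turn [-0.05  0.01  0.06] shift now [0. 0. 0.] shift turned [0. 0. 0.]
```

step_arm(steps="0 0 0 0 0.15 0 55; 0 0 0 0 0 0 55; 0 0 0 0 0 0 55; 0 0 0 0 0 0 55; 0 0 0 0 0 0 55; 0 0 0 0 0 0 55; 0 0 0 0 0 0 55; 0 0 0 0 0 0 55")

```text
t: 36.58
tcp_pos: [0.5816, 0.1132, 0.2002]
tool_rot: [-0.0, 0.725, -0.689, 0.0]
ft_force: [7.7, 0.1, -0.8]
width: 0.0596
```

step_arm(steps="0 0 0 0 -0.5 0 55; 0 0 0 0 -0.5 0 55; 0 0 0 0 -1 0 55; 0 0 0 0 -1 0 55; 0 0 0 0 -1 0 55; 0 0 0 0 0 0.7 55; 0 0 0 0 0 0.7 55; 0 0 0 0 0 0 55")

```text
t: 37.25
tcp_pos: [0.585, 0.1133, 0.1983]
tool_rot: [0.0, 0.725, -0.689, -0.0]
ft_force: [-0.3, 0.3, 0.0]
width: 0.0599
```

step_arm(steps="0 0 0 0 0 0.4 55; 0 0 0 0 0 0 55; 0 0 0 0 0 0.3 55; 0 0 0 0 0 0 55; 0 0 0 0 0 0 55; 0 0 0 0 0 0 55; 0 0 0 0 0 0 55; 0 0 0 0 0 0 55", grip_force=20)

```text
t: 37.92
tcp_pos: [0.5852, 0.1134, 0.1979]
tool_rot: [-0.0, 0.725, -0.689, -0.0]
ft_force: [0.5, 1.2, -1.2]
width: 0.0606
```

Run:
```python
from h import *
st()
im=vision.capture("side");t=vision.capture("top")
cv2.imwrite("pics/c8.png",np.hstack([crop(im,205,175,80,80,5),crop(t,190,140,80,80,5)]))
```

```text
t 37.92 TCP in stand mm [-18.4   0.7 197.9] F stand [ 0.53  1.17 -1.15] M [ 0.075 -0.019 -0.022] w 0.0606
t 37.92 tcp [0.5852 0.1134 0.1979] F [ 0.5  1.2 -1.2] w 0.0606 turn [-0.    0.    0.07] shift now [0. 0. 0.] shift turned [0. 0. 0.]
```

View pics/c8.png

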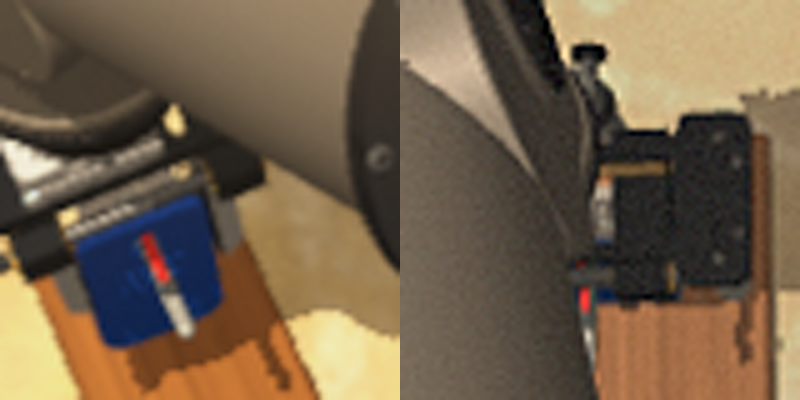

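step_arm(steps="0 0 0 0 0 0.4 55; 0 0 0 0 0 0 55; 0 0 0 0 0 0 62; 0 0 0 0 0 0 64; 0 0 0 0 0 0 68; 0 0 0 0 0 0 74; 0 0 0 0 0 0 82; 0 0 0 0 0 0 90")

```text
t: 38.68
tcp_pos: [0.5852, 0.1134, 0.1975]
tool_rot: [-0.0, 0.725, -0.689, -0.0]
ft_force: [0.3, -0.3, -0.3]
width: 0.0842
```

step_arm(steps="0 0 0 0 0 0 90; 0 0 0 0 0 -5 90; 0 0 0 0 0 -10 90; 0 0 0 0 0 -15 90; 0 0 0 0 0 -20 90; 0 0 0 0 0 -25 90; 0 0 0 0 0 -25 90; 0 0 0 0 0 -25 90")

```text
t: 39.35
tcp_pos: [0.5851, 0.1134, 0.3248]
tool_rot: [-0.0, 0.725, -0.689, 0.0]
ft_force: [-0.7, -0.4, 0.9]
width: 0.0901
```

step_arm(steps="0 0 0 10 20 -10 90; 0 0 0 25 20 0 90; 0 0 0 35 10 0 90; 0 0 0 35 10 0 90; 0 0 0 35 10 0 90; 0 0 0 30 0 0 90; 0 0 0 20 0 0 90; 0 0 0 0 0 0 90")

```text
t: 40.02
tcp_pos: [0.5247, -0.0846, 0.3336]
tool_rot: [0.0, 0.723, -0.691, 0.001]
ft_force: [-0.2, -0.7, -0.7]
width: 0.0898
```

Run:
```python
from h import *
st()
im=vision.capture("side");t=vision.capture("top")
cv2.imwrite("pics/side9.png",im[:,:,::-1]);cv2.imwrite("pics/top9.png",t[:,:,::-1])
cv2.imwrite("pics/c9.png",np.hstack([crop(im,200,180,80,80,5),crop(t,195,145,80,80,5)]))
```

```text
t 40.02 TCP in stand mm [ -88.7 -194.   333.6] F stand [-0.21 -0.64 -0.73] M [-0.002  0.083 -0.003] w 0.0898
t 40.02 tcp [ 0.5247 -0.0846  0.3336] F [-0.2 -0.7 -0.7] w 0.0898 turn [-0.06 -0.07 -0.25] shift now [0. 0. 0.] shift turned [0. 0. 0.]
```

View pics/c9.png

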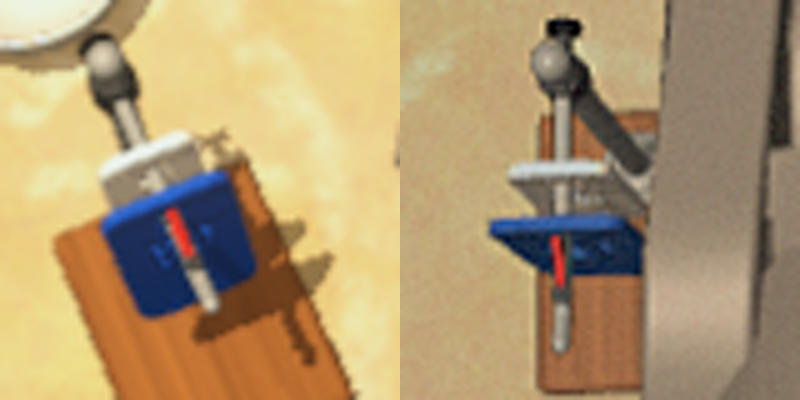

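step_arm(steps="0 0 0 0 0 0 90; 0 0 0 0 0 0 90; 0 0 0 0 0 0 90; 0 0 0 0 0 0 90; 0 0 0 0 0 0 90; 0 0 0 0 0 0 90; 0 0 0 0 0 0 90; 0 0 0 0 0 0 90")

```text
t: 40.78
tcp_pos: [0.525, -0.0799, 0.3325]
tool_rot: [-0.0, 0.725, -0.689, -0.0]
ft_force: [0.2, 0.3, -0.4]
width: 0.0901
```

step_arm(steps="0 0 0 0 0 0 90; 0 0 0 0 0 0 90; 0 0 0 0 0 0 90; 0 0 0 0 0 0 90; 0 0 0 0 0 0 90; 0 0 0 0 0 0 90; 0 0 0 0 0 0 90; 0 0 0 0 0 0 90")

```text
t: 41.45
tcp_pos: [0.525, -0.08, 0.3325]
tool_rot: [-0.0, 0.725, -0.689, -0.0]
ft_force: [-0.8, 0.3, 0.5]
width: 0.0899
```

step_arm(steps="0 0 0 0 0 0 90; 0 0 0 0 0 0 90; 0 0 0 0 0 0 90; 0 0 0 0 0 0 90; 0 0 0 0 0 0 90; 0 0 0 0 0 0 90; 0 0 0 0 0 0 90; 0 0 0 0 0 0 90")

```text
t: 42.12
tcp_pos: [0.525, -0.08, 0.3325]
tool_rot: [-0.0, 0.725, -0.689, -0.0]
ft_force: [-0.1, -0.5, 0.6]
width: 0.0901
```

Run:
```python
from h import *
for i in range(6):
    im=vision.capture("side"); m=hullmask(im,"blue",(200,200,270,260)); ys,xs=np.nonzero(m); print(len(xs),round(xs.mean(),2),round(ys.mean(),2),sensors.get_state()["t"])
    g=hullmask(im,"green",(340,180,400,250)); g0=hullmask(cv2.imread("pics/side0.png")[:,:,::-1],"green",(340,180,400,250))
print("green",[np.mean(np.nonzero(a),1).round(2) for a in(g,g0)])
```

```text
484 235.69 227.96 42.1667
485 235.72 227.98 42.2167
485 235.72 227.98 42.2667
485 235.72 227.98 42.3167
485 235.72 227.98 42.3667
485 235.72 227.98 42.4167
green [array([223.3 , 377.18]), array([219.87, 380.13])]
```

Run:
```python
from h import *
for f in("pics/side0.png","pics/side2.png","pics/side9.png"):
    g=hullmask(cv2.imread(f)[:,:,::-1],"green",(340,180,400,250)); ys,xs=np.nonzero(g); print(f,len(xs),xs.min(),xs.max(),ys.min(),ys.max(),ys[xs==xs.min()].max())
print(bot.finish_job())
```

```text
pics/side0.png 250 370 391 207 236 236
pics/side2.png 251 370 391 206 236 236
pics/side9.png 196 370 387 212 236 236
the job is handed in; nothing more can be done
None
```

The blue card now hangs on the hook in front of the white card, with the catch standing up behind it. I handed the job in at about 42.4 s; no verdict is reported.

- **Hanging:** I lifted the blue card from the rack, threaded its hole over the nose and pushed it past the catch. The push forces read about 2–4 N and fell to 0 when the catch snapped up.
- **Tug:** I pulled the card back through about 7–8 mm of lost motion until the catch bore firmly. I then held about 7–8 N for roughly 1 s, and the catch did not move. During the pull the card seemed to turn slightly in the grip, so I raised the grip to 60 N.
- **Release:** I eased the card forward and down, let go and moved the arm clear.

**Last checks:** The pictures show both cards hanging upright on the arm with the red catch up. The blue card's picture position stayed fixed over the last 0.2 s of frames.

**Disagreement:** In the last picture fewer green pixels showed, so the green card's centre seemed to shift by about 4 px. Its lower left corner was on exactly the same pixels as at the start, so I put this down to the robot hiding the card's upper right, not to movement.

I did not measure the white card or the dough at the end; the white card's position is judged from the picture only.

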